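# Hold a casting up in the spray booth with tongs

### The job

Pick up the steel tongs, pinch the round skull casting on the drying board between their tips (never with the gripper itself) and carry it to the cardboard spray booth. Finish while holding it there, still and free in the air over the booth's floor sheet, about 12 cm above it, pinched in the tongs, ready for spraying: do not put it down or let go. Leave the other two castings and everything else on the bench where they are.

Things in the scene. Friction and masses are not known exactly. Their poses are not given: they have to be found in the camera images.
- tongs: Steel spring tongs standing on the bench, 90 g, 206 mm long: two arms (38 to 50 mm up) joined at the rear by an upright hinge barrel (16 mm thick, 56 mm tall, axis at x = -100 mm), tips at x = +90 mm. Origin midway between the finger plates, at bench level (bottom of tips and barrel); x runs from barrel to tips along the mid-line of the open tongs, z up.
- plates_mid (a point): Point midway between the finger plates, 46 mm above the bottom of the tongs (fixed to the -y arm). The plates are upright, one on the outside of each arm, 30 mm long, 3 mm thick, 30 to 62 mm up, to be gripped from above across y: 43 mm over both when open, 26 mm when closed on a 30 mm thing, plates and tips then parallel. The tip gap changes 1.9 times as much as the plate width.
- tongs_arm (a joint): Closing angle of the tongs: 0 = sprung open (tip gap 62 mm), 0.17 = tip gap 30 mm, at most 0.30. The spring always pushes open: 1.5 N at the plates at first, 3.6 N when 7 mm closed there, 6.6 N at 30 mm tip gap. Set to 35 mm over the plates, the tongs can be carried with tips apart; a grip of about 30 N then squeezes the item.
- tip_a (a point): Middle of the inner gripping face of the tip on the tongs' -y side, 12 mm above the bottom. Each tip is an upright plate 16 mm long in x, 3 mm thick, 0 to 50 mm up.
- tip_b (a point): The same on the tip of the +y side (the hinged arm).
- skull: Grey resin skull casting, 35 g: upright round head 30 mm wide and 30 mm high (upright sides from 3 to 22 mm, domed top) with a snout 14 mm wide and 14 mm high reaching 28.5 mm from the head's axis along +x, roughly away from the robot (within 35 degrees). Stands on the board. Origin: centre of the head's underside, z up. The only round domed casting.
- skull_mid (a point): Point on the axis of the skull's head, 13 mm above its underside.
- board: Plywood drying board, fixed, 130 x 250 x 12 mm, lying on the bench; the three castings stand in a row along its y, about 75 mm apart, in any order. Origin: centre of its underside.
- claw: Grey resin claw casting, a curved rod 55 mm long, 16 mm high at most, lying on the board. Origin: its underside, about its middle. To be left alone.
- slab: Grey resin flat square casting with two ribs, 34 x 30 x 18 mm, on the board. Origin: centre of its underside. To be left alone.
- booth: Spray booth folded from cardboard, fixed: floor sheet 300 (x) x 240 (y) x 4 mm on the bench, back wall 220 mm high along its +y edge, low wings over the last 100 mm before the back wall (180 mm high at its -x edge, 60 mm high at its +x edge). It is open to -y and above. Origin: centre of the floor sheet's underside.
- cup: White plastic cup, 72 mm wide, 85 mm high, loose. A bystander. Origin: centre of its underside.
- jar: Paint jar with black lid, 52 mm wide, 50 mm high, loose. A bystander. Origin: centre of its underside.
- thinner: Clear bottle with white cap, 48 mm wide, 120 mm high, loose. A bystander. Origin: centre of its underside.
- jar2: Small amber jar, 40 mm wide, 45 mm high, loose. A bystander. Origin: centre of its underside.
- sanding_block: Cork sanding block 70 x 40 x 28 mm, loose. A bystander. Origin: centre of its underside.
There are look-alikes about, which are no part of the job. Leave any pink or red look-alike of the skull alone.

How it is judged:
On the way, in this order (a step that is already met when the one before it is completed fails the run):
1. the tongs are lifted off the bench in the gripper, the skull still on the board (height (world z) of tongs above 0.025 m and contact force between the fingers and tongs above 0.5 N and distance of skull from where it was at the start of the episode below 0.03 m), for 0.2 s.
2. the skull is lifted off the board between the tips of the tongs (height (world z) of skull above 0.04 m and contact force between the fingers and tongs above 2 N and contact force between tongs and skull above 1 N and contact force between each of the arm, the fingers and skull below 0.2 N and distance between skull_mid and tip_a below 0.035 m and distance between skull_mid and tip_b below 0.035 m), for 0.2 s.
At the end, for the whole second after the job is handed in: The skull is pinched between both tongs tips (over 1 N), the gripper holds the tongs (over 2 N), not the skull; it is over the booth floor sheet, 70 to 250 mm up, slower than 40 mm/s; skull and tongs touch no booth; other castings and bystanders within 25 mm of their start (contact force between tongs and skull above 1 N and contact force between each of the arm, the fingers and skull below 0.2 N and distance between skull_mid and tip_a below 0.035 m and distance between skull_mid and tip_b below 0.035 m and contact force between the fingers and tongs above 2 N and x of skull in the frame of booth between -0.14 and 0.14 m and y of skull in the frame of booth between -0.11 and 0.11 m and z of skull in the frame of booth between 0.07 and 0.25 m and contact force between booth and skull below 0.1 N and contact force between booth and tongs below 0.1 N and linear speed of skull below 0.04 m/s and distance of each of claw, slab, cup, jar, thinner, jar2, sanding_block from where it was at the start of the episode below 0.025 m); the arm keeps its last pose, push and grip.
It fails at once if the gripper or arm touches the skull (contact force between any of the fingers, the arm and skull above 0.5 N).
It fails at once if another casting or a bystander is pushed away or knocked over (distance of any of claw, slab, cup, jar, thinner, jar2, sanding_block from where it was at the start of the episode above 0.03 m or angle between any of claw, slab, cup, jar, thinner, jar2, sanding_block's own z axis and vertical above 0.5 rad).
It also fails if it takes over 53 s, if anything falls off the work surface, if the arm or the gripper's body presses on something with over 40 N, if the wrist force passes 120 N, or if a joint passes its speed limit or range.

### The arm

A 6-joint arm with a two-finger parallel gripper is mounted at the origin on the work surface. World frame = base frame: x ahead of the robot, y to its left, z up, the work surface at z = 0. Lengths are in m, angles in rad, forces in N, time in s.
With the tool pointing down it reaches from about 0.375 to 0.975 m from the base axis. Payload 3.8 kg.
Tool frame: the origin (TCP) lies at the very end of the fingers, on their centre line; the grasp point (between the pads) lies 19 mm behind it; z points along the fingers, y is the line along which they close (so a half turn about z gives the same grasp; the last joint's range is limited). The gripper opens to 85 mm and grips with 20 to 120 N. Pads are 22 mm wide; open, the fingers measure 114 mm over their backs; the gripper's body (76 mm by 85 mm) begins 54 mm behind the grasp point. The pads swing forward as they close: fully open they stand 13 mm farther back than shut.
Start: joints at [-1.169, 0.264, 1.604, -0, 1.274, -0.037], TCP at [0.287, -0.611, 0.231] pointing down, gripper open.
Joint ranges: [-2.63, 2.63], [-0.94, 2.18], [0.31, 2.57], [-1.31, 4.45], [0, 2.66], [-2.55, 2.55]. Speed limits (rad/s): [2.57, 2.57, 3.14, 3.14, 3.14, 3.14].

### API

Orientations are given as a rotation vector (axis times angle).
In Python, from workcell import monitor, viewer, job gives the robot as it stands. The module is installed in compiled form; this text tells all that it offers.
- The arm moves only by the tool step_arm, never from a script. Its argument "series" is one flat list of numbers, 4 for each row, row after row: the shift along the tool's x, y, z in m, then the turn about the tool's z in rad. A call has 1 to 8 rows; each row is the pose to reach, as a shift and turn from the pose commanded when the call began, along the tool's axes at that moment; what a row does not reach only later rows make up. A row lasts 1/8 s, in which the tool goes at most 62.5 mm and 10.7 degrees, less where a joint would pass 70% of its speed; a pose out of reach is approached as far as the arm can. A call with a gripper value outside its range is refused whole. "gripper" is the opening, from 0 (shut) to 1 (fully open), set as the call begins (left out, the last holds). The fingers move at their own pace and stop on an object; "newtons" is the grip in N (left out, the last holds). Time passes only in rows, so rows that repeat a pose let the fingers close. It gives the time, the measured TCP pose, the force, the opening and the grip force at its end, in the units of the state.
- monitor.read_state(): the state, without advancing time (a new reading comes with each control period).
- viewer.read_camera(name): name is "scene" or "top"; returns a dict with "image" (420x560x3 uint8, red, green, blue), "intrinsics" (3x3 intrinsics, pixels), "T" (4x4, takes a point from camera to world coordinates). Camera axes: x right, y up, looking along -z (the intrinsics and any distortion apply to the point x, -y, -z); pixel columns grow to the right and rows downward; lengths in m; the calibration is good to about 2 mm. A picture is of the moment at which its call begins. There is no depth.
- job.finish_job(): hands the job in; it is judged then, once.
Trained networks look in a picture, given as the dict that the camera call returned (one of the last four; its "shot" number tells which), for a name from the list of things; names that differ only in an ending like _2 or _b are one class to them, and where a whole thing is asked for, a point or a joint stands for the part that bears it (a point fixed in the world has none). Each returns a list of dicts, best first, with "score" (0 to 1); they miss things now and then, are a little off and sometimes report something else, mostly with a low value. They report only what shows in the picture. A call takes as long as a camera call. They do not tell look-alikes from the thing itself.
- viewer.boxes_of(picture, label): "extent" ([centre column, centre row, width, height] in pixels, round what is visible of it).
- viewer.spot_point(picture, label): "point" ([column, row] in pixels: a listed point, or the origin of a listed thing).
The state is a dict: "time": time; "q": joint angles; "joint_vel": joint speeds; "joint_torque": joint torques, N m; "tool_pos": TCP position; "tcp_rot": TCP orientation; "wrist_force": force on the tool from outside, world axes, zero at the start; "torque": the same for the moment, N m; "width": opening from 0.0 (shut) to 1.0 (fully open); "grip_force": force on a finger pad.
Only numpy, scipy, OpenCV 4.12 (cv2) and the standard library are available. Lean on these libraries where they do the work, as an engineer would, in place of code of your own. Each camera call takes 0.05 s, during which the arm holds its last target. There are 200 camera calls.

## Working session

There is one attempt and no reset: what is moved stays moved. The work goes in short steps, Python scripts to look and compute and a tool call to move; the robot and the scene stay as the last step left them, time stands still between calls to the robot, and variables do not carry over. Pictures are saved under pics/ and viewed, at most 10 in all, crops included, and the job is handed in when it is done.

Besides the shell and the picture viewer there is one more tool, called after "Request:" by a JSON object that holds its "fn" and its "kwargs", one argument or row to a line. step_arm: Moves the arm, as the interface text tells. Its arguments: {"type":"object","properties":{"series":{"type":"array"},"gripper":{"type":"number"},"newtons":{"type":"number"}},"required":["series"]}

```bash
mkdir -p pics; cat > h.py <<'E'
import numpy as np, cv2
from workcell import monitor, viewer, job
from scipy.spatial.transform import Rotation as R
def ray(c,p):
    K=np.array(c["intrinsics"],float);T=np.array(c["T"])
    d=np.linalg.solve(K,[p[0],p[1],1.]);d=T[:3,:3]@[d[0],-d[1],-d[2]]
    # camera: point (x,-y,-z) is cv frame -> cam=(xcv,-ycv,-zcv)
    d=np.linalg.solve(K,[p[0],p[1],1.]);d=T[:3,:3]@np.array([d[0],-d[1],-d[2]])
    return T[:3,3],d
def atz(c,p,z):
    o,d=ray(c,p);return o+d*(z-o[2])/d[2]
def proj(c,P):
    T=np.array(c["T"]);x=T[:3,:3].T@(np.array(P)-T[:3,3]);u=np.array(c["intrinsics"])@[x[0],-x[1],-x[2]];return u[:2]/u[2]
def tri(c1,p1,c2,p2):
    o1,d1=ray(c1,p1);o2,d2=ray(c2,p2)
    s=np.linalg.lstsq(np.c_[d1,-d2],o2-o1,rcond=None)[0]
    a=o1+s[0]*d1;b=o2+s[1]*d2;return (a+b)/2,np.linalg.norm(a-b)
def save(c,n,crop=None,f=1):
    im=c["image"][:,:,::-1]
    if crop:im=im[crop[1]:crop[3],crop[0]:crop[2]]
    cv2.imwrite("pics/"+n,cv2.resize(im,None,fx=f,fy=f,interpolation=cv2.INTER_CUBIC))
E
python3 - <<'E'
from h import *
np.set_printoptions(precision=4,suppress=True)
a=viewer.read_camera("scene");b=viewer.read_camera("top")
save(a,"s0.png",f=1.4);save(b,"t0.png",f=1.4)
print(a.keys(),a["T"],b["T"],b["intrinsics"])
for n in ["tongs","plates_mid","tip_a","tip_b","skull","skull_mid","board","claw","slab","booth","cup","jar","thinner","jar2","sanding_block"]:
    for c,m in((a,"s"),(b,"t")):
        print(n,m,[(np.round(d["point"],1).tolist(),round(d["score"],2),atz(c,d["point"],0.0).round(3)[:2].tolist()) for d in viewer.spot_point(c,n)[:3]])
print(monitor.read_state())
E
```

```text
dict_keys(['image', 'intrinsics', 'T', 'shot']) [[-0.7335 -0.4832  0.478   1.0145]
 [ 0.6797 -0.5174  0.5199  0.4535]
 [-0.0038  0.7062  0.708   0.7525]
 [ 0.      0.      0.      1.    ]] [[ 0.0258  0.9979 -0.0586  0.4769]
 [-0.9995  0.0248 -0.018  -0.0516]
 [-0.0165  0.059   0.9981  1.3602]
 [ 0.      0.      0.      1.    ]] [[489.7036   0.     284.6495]
 [  0.     489.7036 203.7923]
 [  0.       0.       1.    ]]
tongs s [([227.0, 178.7], 0.62, [0.522, -0.29])]
tongs t [([377.8, 216.6], 0.92, [0.528, -0.286]), ([261.6, 182.3], 0.46, [0.615, 0.039])]
plates_mid s [([221.6, 172.9], 0.7, [0.518, -0.322])]
plates_mid t [([377.7, 216.7], 0.91, [0.527, -0.286])]
tip_a s [([177.9, 159.3], 0.34, [0.577, -0.468])]
tip_a t [([379.8, 183.4], 0.91, [0.62, -0.29]), ([357.3, 186.2], 0.44, [0.611, -0.228])]
tip_b s [([177.9, 159.3], 0.34, [0.577, -0.468])]
tip_b t [([379.8, 183.4], 0.91, [0.62, -0.29]), ([357.3, 186.2], 0.44, [0.611, -0.228])]
skull s [([198.1, 193.5], 0.67, [0.622, -0.295]), ([280.9, 255.4], 0.52, [0.603, 0.027]), ([324.1, 285.1], 0.5, [0.59, 0.157])]
skull t [([223.4, 192.8],
[... 1521 characters left out ...]
32, [0.634, -0.038])]
sanding_block s [([175.4, 159.3], 0.59, [0.583, -0.473]), ([282.0, 254.3], 0.22, [0.599, 0.027])]
sanding_block t [([444.9, 194.6], 0.73, [0.593, -0.47]), ([375.0, 216.8], 0.67, [0.527, -0.278])]
{'time': 1.6, 'q': array([-1.1689,  0.2639,  1.604 ,  0.    ,  1.2737, -0.0369]), 'joint_vel': array([ 0.0005,  0.0002, -0.0004, -0.0019,  0.0005, -0.0001]), 'joint_torque': array([ -0.0002, -51.5049, -36.7704,  -0.    ,   0.001 ,  -0.    ]), 'tool_pos': array([ 0.2868, -0.6111,  0.2313]), 'tcp_rot': array([-3.0663, -0.6837, -0.    ]), 'wrist_force': array([-0.0735,  0.9017,  0.2944]), 'torque': array([-0.0084,  0.0418, -0.0135]), 'grip_force': 0.0, 'width': 1.0013307686752342}
```

View pics/s0.png

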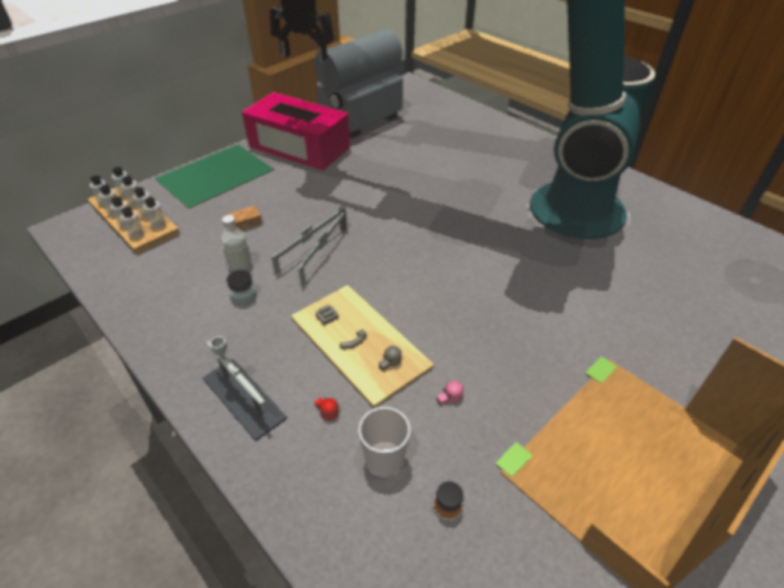

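View pics/t0.png

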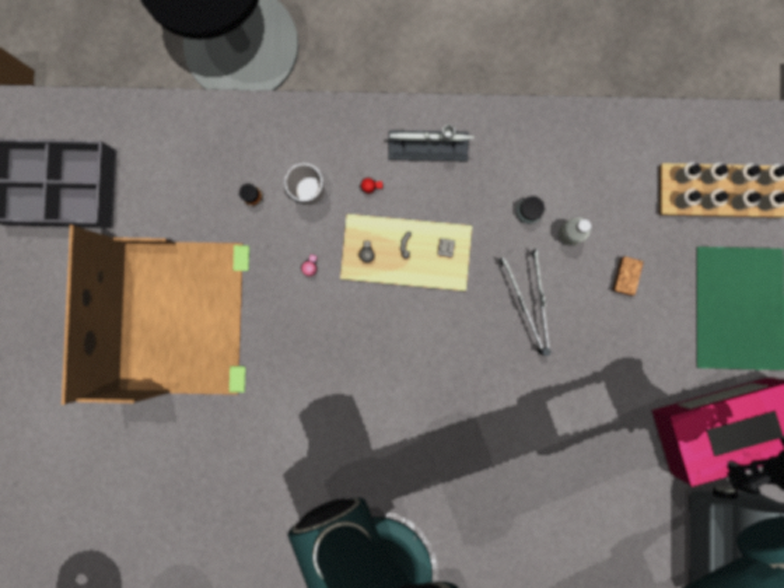

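The two views show the tongs at top-view pixels (1.4×): tips (503,260) and (533,250), barrel (543,350). The real grey skull is at (367,254), at the +y end of the board with its snout pointing up (+x). The pink (309,267) and red (369,185) ones are look-alikes. The booth floor spans (120–242, 242–393), with its back wall on the left. Next I'll zoom in.

```bash
python3 - <<'E'
from h import *
b=viewer.read_camera("top")
im=b["image"][:,:,::-1]
A=cv2.resize(im[170:260,340:410],None,fx=6,fy=6,interpolation=cv2.INTER_CUBIC)
B=cv2.resize(im[150:210,240:290],None,fx=5,fy=5,interpolation=cv2.INTER_CUBIC)
o=np.zeros((540,680,3),np.uint8);o[:540,:420]=A;o[:300,425:675]=B
cv2.imwrite("pics/t1.png",o); np.savez("top.npz",T=b["T"],intrinsics=b["intrinsics"])
s=viewer.read_camera("scene");np.savez("scene.npz",T=s["T"],intrinsics=s["intrinsics"])
for p in [(241,243),(241,393)]: print(atz(b,np.array(p)/1.4,.004))
for p in [(615,372),(508,463)]: print(atz(s,np.array(p)/1.4,.004))
print(monitor.read_state()["time"])
E
```

```text
[0.63327668 0.2894757  0.004     ]
[0.33621221 0.27775025 0.004     ]
[0.35249594 0.3069997  0.004     ]
[0.61645557 0.287614   0.004     ]
1.7
```

View pics/t1.png

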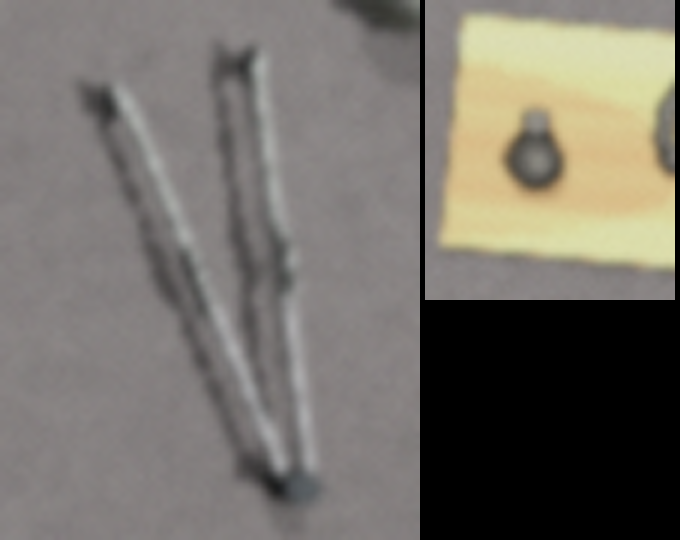

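The crops show the tongs' tip ends at (118,85) and (255,52), plates near (187,265) and (288,265), and the barrel at (298,487). In the right-hand crop, the skull head is at (535,160) with its snout at (537,115).

```bash
python3 - <<'E'
from h import *
b=np.load("top.npz")
f=lambda x,y:(340+(x+.5)/6-.5,170+(y+.5)/6-.5)
L=atz(b,f(118,85),.05);Rr=atz(b,f(255,52),.05);B=atz(b,f(298,487),.056)
PL=atz(b,f(187,265),.062);PR=atz(b,f(288,265),.062)
M=(L+Rr)/2;d=(M-B)[:2];print("tips",L,Rr,np.linalg.norm(L-Rr),"barrel",B,"len",np.linalg.norm(d),"yaw",np.degrees(np.arctan2(d[1],d[0])))
n=d/np.linalg.norm(d)
print("origin",B[:2]+.1*n,"platesmid",(PL+PR)/2,np.linalg.norm(PL-PR))
g=lambda x,y:(240+(x-425+.5)/5-.5,150+(y+.5)/5-.5)
h=atz(b,g(535,160),.012+.025);s=atz(b,g(537,113),.012+.012);print("skull",h,s,np.degrees(np.arctan2(s[1]-h[1],s[0]-h[0])))
s=monitor.read_state();Rm=R.from_rotvec(s["tcp_rot"]).as_matrix();print(Rm)
# target tool
yaw=np.arctan2(d[1],d[0]);o=B[:2]+.1*n
P=np.array([*o,.15]);print("shift tool",Rm.T@(P-s["tool_pos"]))
xt=Rm[:2,0];print("tool x yaw",np.degrees(np.arctan2(xt[1],xt[0])),"tool y yaw",np.degrees(np.arctan2(Rm[1,1],Rm[0,1])),"target",np.degrees(yaw))
c=(np.array([.633,.289])+[.336,.278])/2;print(c)
E
```

```text
tips [ 0.6125669  -0.22651568  0.05      ] [ 0.6288432  -0.28729546  0.05      ] 0.06292138142254772 barrel [ 0.43599693 -0.30782303  0.056     ] len 0.19159769968342094 yaw 15.411637482340748
origin [ 0.53240107 -0.28124784] platesmid [ 0.53294238 -0.27877806  0.062     ] 0.04437836159927257
skull [0.61337592 0.03640684 0.037     ] [0.64066218 0.03691422 0.024     ] 1.0652785505132032
[[ 9.05259283e-01  4.24859541e-01  3.04894159e-07]
 [ 4.24859541e-01 -9.05259283e-01  2.15188289e-05]
 [ 9.41848805e-06 -1.93505825e-05 -1.00000000e+00]]
shift tool [ 0.36246068 -0.1941987   0.08127042]
tool x yaw 25.141773145613183 tool y yaw -64.85822684394448 target 15.411637482340748
[0.4845 0.2835]
```

Request:
{"fn": "step_arm", "kwargs": {
  "series": [0.05, -0.027, 0.011, 0.024, 0.11, -0.059, 0.024, 0.05, 0.17, -0.09, 0.038, 0.08, 0.225, -0.12, 0.05, 0.11, 0.275, -0.147, 0.062, 0.13, 0.32, -0.171, 0.072, 0.15, 0.3625, -0.194, 0.081, 0.17, 0.3625, -0.194, 0.081, 0.17],
  "gripper": 1.0,
  "newtons": 30
}}

```text
time: 2.7
tool_pos: [0.5337, -0.2782, 0.1493]
tcp_rot: [-3.111, -0.428, 0.001]
wrist_force: [-1.0, -0.7, 0.2]
width: 0.995
grip_force: 0.0
```

```bash
python3 - <<'E'
from h import *
s=viewer.read_camera("scene");b=viewer.read_camera("top")
im=s["image"][:,:,::-1];p=proj(s,[.53,-.28,.08]).astype(int);print(p)
A=cv2.resize(im[max(0,p[1]-75):p[1]+75,max(0,p[0]-75):p[0]+75],None,fx=4,fy=4,interpolation=cv2.INTER_CUBIC)
cv2.imwrite("pics/s2.png",A);print(A.shape)
print(monitor.read_state())
E
```

```text
[224 159]
(600, 600, 3)
{'time': 2.8, 'q': array([-5.26768043e-01,  1.90808402e-01,  1.84780877e+00, -6.83739361e-04,
        1.10320266e+00,  7.73728222e-01]), 'joint_vel': array([-0.03240758, -0.00873733, -0.00454142, -0.00129988,  0.00035476,
        0.00171884]), 'joint_torque': array([ 1.14669509e+00, -4.46469891e+01, -3.40228951e+01,  1.09107192e-01,
        1.18418323e-02,  1.90619618e-02]), 'tool_pos': array([ 0.53259092, -0.28118681,  0.15023478]), 'tcp_rot': array([ 3.11254081e+00,  4.23728644e-01, -8.70629728e-04]), 'wrist_force': array([-0.6531708 , -0.22635918,  0.88914906]), 'torque': array([-0.02503916, -0.00546389,  0.01023793]), 'grip_force': 0.0, 'width': 1.0036086926963794}
```

View pics/s2.png

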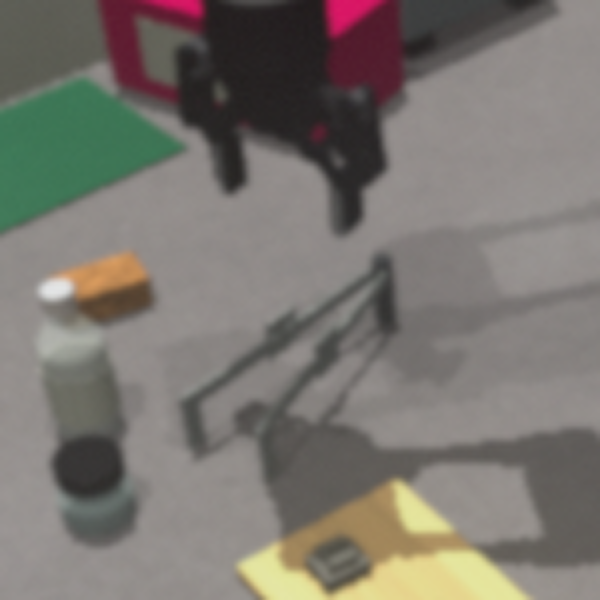

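The gripper hangs above the tongs with its fingers on either side of the plates at (280,325) and (330,350), and the area is clear. I'll descend now.

Request:
{"fn": "step_arm", "kwargs": {
  "series": [0, 0, 0.04, 0, 0, 0, 0.08, 0, 0, 0, 0.11, 0, 0, 0, 0.126, 0, 0, 0, 0.126, 0]
}}

```text
time: 3.42
tool_pos: [0.5314, -0.282, 0.0235]
tcp_rot: [-3.112, -0.419, 0.003]
wrist_force: [-0.1, 0.1, -0.1]
width: 1.002
grip_force: 0.0
```

Request:
{"fn": "step_arm", "kwargs": {
  "series": [0, 0, 0, 0, 0, 0, 0, 0, 0, 0, 0, 0, 0, 0, 0, 0, 0, 0, 0, 0, 0, 0, 0, 0],
  "gripper": 0.4,
  "newtons": 30
}}

```text
time: 4.18
tool_pos: [0.5341, -0.2821, 0.0264]
tcp_rot: [3.111, 0.421, 0.005]
wrist_force: [-0.5, -1.1, 5.5]
width: 0.402
grip_force: 5.7
```

Request:
{"fn": "step_arm", "kwargs": {
  "series": [0, 0, -0.01, 0, 0, 0, -0.03, 0, 0, 0, -0.06, 0, 0, 0, -0.09, 0, 0, 0, -0.12, 0, 0, 0, -0.12, 0, 0, 0, -0.12, 0, 0, 0, -0.12, 0]
}}

```text
time: 5.18
tool_pos: [0.5313, -0.2807, 0.1425]
tcp_rot: [-3.111, -0.421, 0.004]
wrist_force: [-0.0, -0.2, -1.9]
width: 0.399
grip_force: 3.9
```

```bash
python3 - <<'E'
from h import *
s=viewer.read_camera("scene");st=monitor.read_state()
print({k:st[k] for k in("time","tool_pos","wrist_force","width","grip_force")})
im=s["image"][:,:,::-1];p=proj(s,[.56,-.27,.12]).astype(int)
A=cv2.resize(im[max(0,p[1]-60):p[1]+75,max(0,p[0]-75):p[0]+75],None,fx=4,fy=4,interpolation=cv2.INTER_CUBIC)
cv2.imwrite("pics/s3.png",A);print(p,A.shape)
E
```

```text
{'time': 5.225, 'tool_pos': array([ 0.5314081 , -0.28075521,  0.14246742]), 'wrist_force': array([-0.10014996,  0.45584039, -0.9643801 ]), 'width': 0.3997619620840453, 'grip_force': 3.862922587910589}
[216 154] (540, 600, 3)
```

View pics/s3.png

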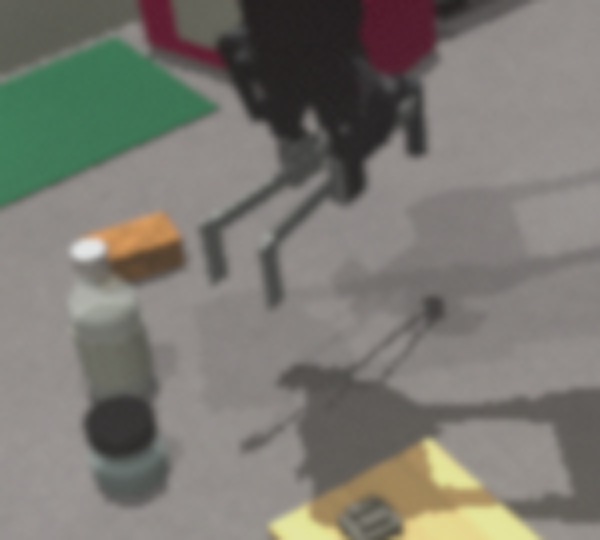

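The tongs were lifted level, with tips at crop (215,250) and (270,275), tip gap open. I'll carry them to hover just behind and above the skull.

Request:
{"fn": "step_arm", "kwargs": {
  "series": [0.004, -0.015, 0, 0.015, 0.011, -0.045, 0, 0.04, 0.021, -0.085, 0.005, 0.07, 0.032, -0.13, 0.01, 0.1, 0.043, -0.175, 0.017, 0.135, 0.054, -0.22, 0.024, 0.17, 0.065, -0.26, 0.031, 0.2, 0.071, -0.287, 0.036, 0.22]
}}

```text
time: 6.22
tool_pos: [0.5236, 0.0168, 0.1075]
tcp_rot: [-3.14, -0.077, 0.002]
wrist_force: [0.1, 0.1, -0.2]
width: 0.401
grip_force: 3.9
```

Request:
{"fn": "step_arm", "kwargs": {
  "series": [0.001, -0.014, 0.002, 0.01, 0.0015, -0.0185, 0.004, 0.014, 0.0015, -0.0185, 0.004, 0.014, 0.0015, -0.0185, 0.004, 0.014]
}}

```text
time: 6.72
tool_pos: [0.5256, 0.0318, 0.1045]
tcp_rot: [3.141, 0.053, 0.0]
wrist_force: [-0.6, -0.8, -0.2]
width: 0.399
grip_force: 3.9
```

```bash
python3 - <<'E'
from h import *
s=viewer.read_camera("scene");b=viewer.read_camera("top");st=monitor.read_state()
print({k:st[k] for k in("time","tool_pos","tcp_rot","wrist_force","width","grip_force")})
Rm=R.from_rotvec(st["tcp_rot"]).as_matrix();print(np.degrees(np.arctan2(Rm[1,0],Rm[0,0])))
def crop(c,P,w,h,f):
    p=proj(c,P).astype(int);x0,y0=p[0]-w//2,p[1]-h//2;print(x0,y0)
    return cv2.resize(c["image"][y0:y0+h,x0:x0+w,::-1],None,fx=f,fy=f,interpolation=cv2.INTER_CUBIC)
cv2.imwrite("pics/m4.png",np.hstack([crop(s,[.60,.036,.07],64,90,6),crop(b,[.60,.036,.07],64,90,6)]))
for n in("tip_a","tip_b","skull","skull_mid"):
  for c in(s,b):print(n,[(np.round(d["point"],1),round(d["score"],2)) for d in viewer.spot_point(c,n)[:2]])
E
```

```text
{'time': 6.825, 'tool_pos': array([0.5255968 , 0.03186601, 0.10449531]), 'tcp_rot': array([3.14102817e+00, 5.27320237e-02, 6.10328869e-04]), 'wrist_force': array([-0.74826018, -0.42055949, -0.48266641]), 'width': 0.4011494532803176, 'grip_force': 3.9023891671411093}
1.923599965833831
252 192
228 140
tip_a [(array([274.1, 231. ]), 0.66), (array([288.4, 241.7]), 0.66)]
tip_a [(array([266.5, 183.3]), 0.55)]
tip_b [(array([274.1, 231. ]), 0.66), (array([288.4, 241.7]), 0.66)]
tip_b [(array([266.5, 183.3]), 0.55)]
skull [(array([234.2, 300.5]), 0.79), (array([320.7, 283.7]), 0.71)]
skull [(array([263.1, 130.1]), 0.62), (array([264.8, 184.1]), 0.57)]
skull_mid [(array([281.1, 253. ]), 0.73), (array([235. , 291.8]), 0.63)]
skull_mid [(array([266.8, 129.6]), 0.69), (array([266.4, 179.7]), 0.49)]
```

View pics/m4.png

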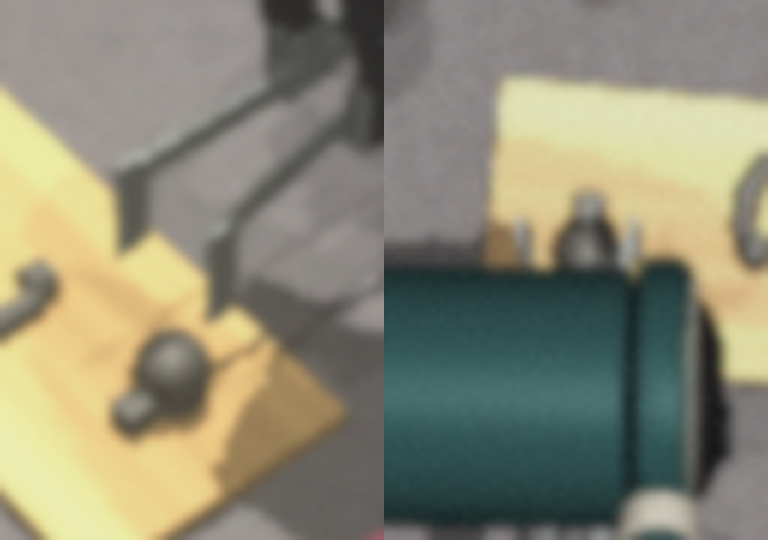

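Left (scene): tips at crop (117–148, 165–255) and (210–235, 222–318); skull head (172,370). Right (top): tip front ends at (523,222) and (628,222), skull head centre near (586,245), so the tips straddle it. I'll compare these with the kinematic prediction.

```bash
python3 - <<'E'
from h import *
np.set_printoptions(precision=4,suppress=True)
s=np.load("scene.npz");b=np.load("top.npz")
S=lambda x,y:np.array((252+(x+.5)/6-.5,192+(y+.5)/6-.5));T=lambda x,y:np.array((228+(x-384+.5)/6-.5,140+(y+.5)/6-.5))
t=np.array([.5256,.0318,.1045]);y=np.radians(1.92);ex=np.array([np.cos(y),np.sin(y),0]);ey=np.array([-ex[1],ex[0],0])
def P(x,yy,z):return t+ex*x+ey*yy+[0,0,z-.026]
inv=lambda o,p:((p-np.array(o)+.5)*6-.5).round(0)
for sg in(-1,1):
  print("pred scene top front/rear,bottom front/rear",[inv((252,192),proj(s,P(x,sg*.024,z))) for x,z in((.098,.05),(.082,.05),(.098,0),(.082,0))])
  print("pred top front",inv((228,140),proj(b,P(.098,sg*.024,.05)))+[384,0])
# tip mid from top (front edge top z~.1285)
tz=t[2]+.024
a=(atz(b,T(523,220),tz)+atz(b,T(628,220),tz))/2
print("tip front mid top cam",a, "pred",P(.098,0,.05))
for nm,p,q in(("-y top front",(117,178),(628,220)),("+y top front",(210,235),(523,220))):print(nm,tri(s,S(*p),b,T(*q)))
print("skull top cam y",atz(b,T(586,245),.027), "scene head centre",atz(s,S(172,368),.029))
for P3 in([.6134,.0364,.029],):print(inv((252,192),proj(s,P3)),inv((228,140),proj(b,P3))+[384,0])
E
```

```text
pred scene top front/rear,bottom front/rear [array([106., 171.]), array([137., 148.]), array([107., 261.]), array([137., 239.])]
pred top front [635. 205.]
pred scene top front/rear,bottom front/rear [array([199., 240.]), array([231., 217.]), array([198., 330.]), array([227., 306.])]
pred top front [521. 206.]
tip front mid top cam [0.6174 0.036  0.1285] pred [0.6235 0.0351 0.1285]
-y top front (array([0.6194, 0.0134, 0.1227]), np.float64(0.0021950014520290685))
+y top front (array([0.617 , 0.0585, 0.1264]), np.float64(0.00021505898792224164))
skull top cam y [0.6176 0.0381 0.027 ] scene head centre [0.6147 0.0372 0.029 ]
[173. 365.] [589. 254.]
```

Request:
{"fn": "step_arm", "kwargs": {
  "series": [0.002, -0.001, 0.004, 0, 0.0035, -0.001, 0.015, 0, 0.0035, -0.001, 0.03, 0, 0.0035, -0.001, 0.043, 0, 0.0035, -0.001, 0.052, 0, 0.0035, -0.001, 0.0575, 0, 0.0035, -0.001, 0.0575, 0, 0.0035, -0.001, 0.0575, 0]
}}

```text
time: 8.22
tool_pos: [0.5292, 0.0338, 0.0472]
tcp_rot: [3.141, 0.055, 0.001]
wrist_force: [-0.2, 0.7, -0.0]
width: 0.399
grip_force: 3.9
```

```bash
python3 - <<'E'
from h import *
s=viewer.read_camera("scene");b=viewer.read_camera("top");st=monitor.read_state()
print({k:st[k] for k in("time","tool_pos","tcp_rot","wrist_force","width","grip_force")})
def crop(c,P,w,h,f):
    p=proj(c,P).astype(int);x0,y0=p[0]-w//2,p[1]-h//2;print(x0,y0)
    return cv2.resize(c["image"][y0:y0+h,x0:x0+w,::-1],None,fx=f,fy=f,interpolation=cv2.INTER_CUBIC)
cv2.imwrite("pics/m5.png",np.hstack([crop(s,[.60,.036,.03],50,70,8),crop(b,[.60,.036,.03],50,70,8)]))
E
```

```text
{'time': 8.325, 'tool_pos': array([0.52932853, 0.03382564, 0.04738969]), 'tcp_rot': array([-3.14110872e+00, -5.46379113e-02, -1.84776521e-03]), 'wrist_force': array([-0.02714824,  0.12016016, -0.36320564]), 'width': 0.39979597396681155, 'grip_force': 3.903694339618937}
259 214
236 151
```

View pics/m5.png

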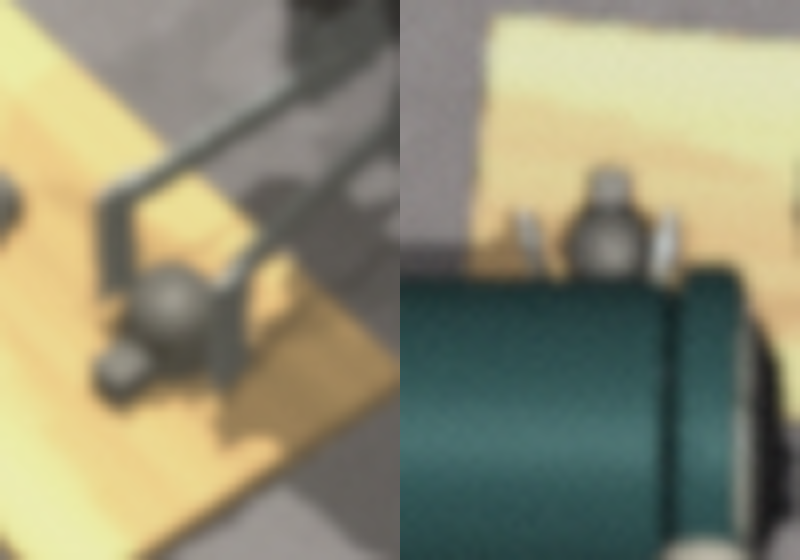

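The tips straddle the head: left crop at (115,240) and (225,320), with the head between them at (170,305). In the top crop the head is at 608 against a tip midpoint of about 595, which leaves about 2 mm after parallax. I'll nudge by that and squeeze.

Request:
{"fn": "step_arm", "kwargs": {
  "series": [0, 0.0015, 0, 0, 0, 0.0015, 0, 0]
}}

```text
time: 8.57
tool_pos: [0.529, 0.0322, 0.047]
tcp_rot: [3.141, 0.054, 0.001]
wrist_force: [0.2, -0.7, -0.8]
width: 0.403
grip_force: 3.9
```

Request:
{"fn": "step_arm", "kwargs": {
  "series": [0, 0, 0, 0, 0, 0, 0, 0, 0, 0, 0, 0, 0, 0, 0, 0, 0, 0, 0, 0, 0, 0, 0, 0],
  "gripper": 0.15,
  "newtons": 30
}}

```text
time: 9.32
tool_pos: [0.5289, 0.0323, 0.0469]
tcp_rot: [3.141, 0.055, 0.0]
wrist_force: [-0.9, 0.6, 1.6]
width: 0.298
grip_force: 29.5
```

Request:
{"fn": "step_arm", "kwargs": {
  "series": [0, 0, -0.005, 0, 0, 0, -0.015, 0, 0, 0, -0.03, 0, 0, 0, -0.05, 0, 0, 0, -0.07, 0, 0, 0, -0.09, 0, 0, 0, -0.1, 0, 0, 0, -0.1, 0]
}}

```text
time: 10.32
tool_pos: [0.5297, 0.0323, 0.1481]
tcp_rot: [-3.141, -0.055, -0.004]
wrist_force: [0.4, -0.9, -2.1]
width: 0.297
grip_force: 29.5
```

```bash
python3 - <<'E'
from h import *
s=viewer.read_camera("scene");b=viewer.read_camera("top");st=monitor.read_state()
print({k:st[k] for k in("time","q","tool_pos","tcp_rot","wrist_force","width","grip_force")})
def crop(c,P,w,h,f):
    p=proj(c,P).astype(int);x0,y0=p[0]-w//2,p[1]-h//2;print(x0,y0)
    return cv2.resize(c["image"][y0:y0+h,x0:x0+w,::-1],None,fx=f,fy=f,interpolation=cv2.INTER_CUBIC)
cv2.imwrite("pics/m6.png",np.hstack([crop(s,[.60,.036,.10],80,90,5),crop(b,[.60,.036,.10],80,90,5)]))
E
```

```text
{'time': 10.425, 'q': array([ 1.39649269e-02,  6.00714586e-02,  2.00291138e+00, -7.54188555e-07,
        1.07929471e+00,  1.54999811e+00]), 'tool_pos': array([0.52843213, 0.03228219, 0.14638267]), 'tcp_rot': array([-3.14111623e+00, -5.46036014e-02,  1.07584033e-03]), 'wrist_force': array([-0.3857256 , -0.85301258, -1.35478635]), 'width': 0.2916618542792502, 'grip_force': 29.503908455371857}
244 184
220 139
```

View pics/m6.png

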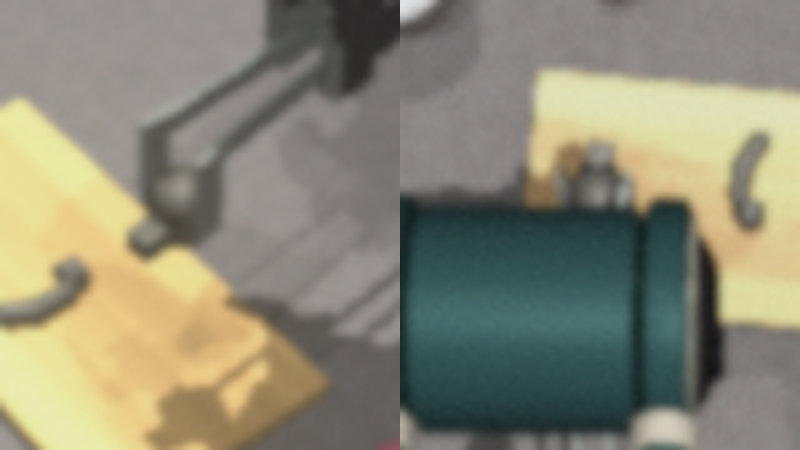

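The skull is lifted between the tips (left crop at 175,195), clear of the board, with the snout free. I'll swing it over to the booth in two arcs and rise 14 mm.

Request:
{"fn": "step_arm", "kwargs": {
  "series": [0, -0.006, -0.002, -0.01, -0.002, -0.02, -0.004, -0.04, -0.005, -0.042, -0.006, -0.085, -0.009, -0.065, -0.008, -0.135, -0.014, -0.088, -0.01, -0.185, -0.019, -0.111, -0.012, -0.235, -0.025, -0.133, -0.014, -0.285, -0.03, -0.153, -0.014, -0.33]
}}

```text
time: 11.42
tool_pos: [0.4928, 0.1859, 0.1607]
tcp_rot: [-3.088, -0.575, 0.0]
wrist_force: [-0.3, 0.9, -0.4]
width: 0.297
grip_force: 29.5
```

Request:
{"fn": "step_arm", "kwargs": {
  "series": [-0.002, -0.022, 0, -0.05, -0.005, -0.044, 0, -0.1, -0.008, -0.066, 0, -0.15, -0.011, -0.088, 0, -0.2, -0.015, -0.11, 0, -0.245, -0.019, -0.13, 0, -0.285, -0.022, -0.145, 0, -0.315, -0.024, -0.153, 0, -0.333]
}}

```text
time: 12.42
tool_pos: [0.4158, 0.3194, 0.1607]
tcp_rot: [2.951, 1.077, -0.0]
wrist_force: [-1.0, -0.3, -1.7]
width: 0.296
grip_force: 29.6
```

Request:
{"fn": "step_arm", "kwargs": {
  "series": [0, 0, 0, 0, 0, 0, 0, 0, 0, 0, 0, 0, 0, 0, 0, 0, 0, 0, 0, 0, 0, 0, 0, 0]
}}

```text
time: 13.18
tool_pos: [0.4166, 0.3184, 0.1608]
tcp_rot: [-2.952, -1.074, -0.0]
wrist_force: [0.2, 0.1, -2.0]
width: 0.3
grip_force: 29.6
```

```bash
python3 - <<'E'
from h import *
s=viewer.read_camera("scene");b=viewer.read_camera("top");st=monitor.read_state()
print({k:st[k] for k in("time","joint_vel","tool_pos","tcp_rot","wrist_force","width","grip_force")})
cv2.imwrite("pics/m7.png",np.hstack([s["image"][150:420,220:560,::-1],b["image"][60:330,0:340,::-1]]))
print([(d["point"],d["score"]) for d in viewer.spot_point(s,"skull_mid")[:3]],[(d["point"],d["score"]) for d in viewer.spot_point(b,"skull_mid")[:3]])
print("expected",proj(s,[.482,.373,.137]),proj(b,[.482,.373,.137]))
E
```

```text
{'time': 13.275, 'joint_vel': array([ 0.00176265, -0.00125144, -0.00130276,  0.00013654,  0.00083296,
        0.00190459]), 'tool_pos': array([0.41655556, 0.31847483, 0.16076408]), 'tcp_rot': array([ 2.95235787e+00,  1.07380004e+00, -7.59559178e-05]), 'wrist_force': array([-0.32839591, -0.09415269, -1.54133515]), 'width': 0.29934305389172466, 'grip_force': 29.585789144039154}
[([322.1, 279.9], 0.75), ([458.5, 282.4], 0.73), ([237.8, 293.0], 0.61)] [([125.8, 227.7], 0.65), ([221.5, 193.0], 0.6), ([263.7, 131.8], 0.52)]
expected [455.0753626 281.8373094] [123.61420587 226.3346437 ]
```

View pics/m7.png

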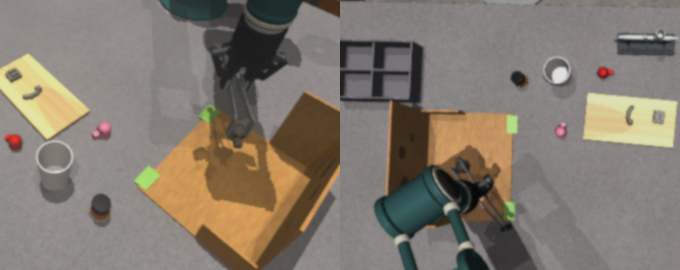

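The pictures show the skull held in the tongs over the booth floor, at (240,130) in the left crop and (460,165) in the right. Detections match the expected position to about 3 px. The bystanders look undisturbed, so I'm handing the job in.

```bash
python3 -c "
from workcell import job
print(job.finish_job())"
```

```text
the job is handed in; nothing more can be done
None
```

The job is handed in with the skull pinched in the tongs and held still about 12 cm above the booth floor; the final pictures show the other castings and bystanders undisturbed, though the hand-in call gave back no verdict.

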